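# Pack the piston: part in, lid on, latch down

### The job

Pack the sold piston: stand it upright in the empty half of the small parts box, then put the lift-off lid on so that it sits flat and fully down all round, and let go of it; only then swing the latch on the end of the box all the way down on to the lid. Set the piston and the lid down without dropping them, and leave the other goods where they are.

Things in the scene. Friction and masses are not known exactly. Their poses are not given: they have to be found in the camera images.
- parts_box: open-topped grey painted steel box, fixed to the table: 120 (its x) x 180 (its y) x 60 high, walls 5, so 110 x 170 inside; floor 5 thick. Origin: centre of its underside, z up. A 25 mm high divider across the middle (y = 0) makes two halves; the half at +y holds a small carton, the half at -y is empty. The latch is on the +y end
- bay (a point): centre of the floor of the empty half of the box, axes as the box; this half is 110 (x) x 83 (y) clear, the rim 55 above this point
- piston: loose bare aluminium engine piston, standing on its skirt: cylinder of diameter 48, height 46, with three dark ring grooves near its top and a dark pin bore across it; 0.22 kg. Origin: centre of its underside, z up along its axis
- lid: loose lift-off lid, right way up on the table: grey plate 124 (its x) x 184 (its y) x 5, its top 15 above the origin; under it a skirt frame 102 x 162 outside, 10 deep, goes inside the box walls with 4 to spare each side. Origin: centre of the skirt's lower edge, z up. Fully on, plate on the rim, the origin is 50 above the box's origin, axes parallel (half turn as good). 0.35 kg
- lid_handle (a point): centre of the dark grip bar of the lid's handle: bar 76 long along the lid's x, 12 wide (y) and 12 high, its centre 27 above the plate's top and 42 above the lid's origin; two legs 34 either side of the centre, free space under the bar between them
- latch (a joint): angle of the swing latch, rad: 0 = down flat on the fitted lid, pi/2 = its arm upright, more = leaning outward; stiff enough to stay where it is left (about 2 N at its tip); range 0 to 2.1
- latch_hinge (a point): hinge of the latch, on the +y end of the box, 112 from the box's centre and 73 above its underside; axes as the box; the hinge line runs along the box's x. At 0 the arm points along the box's -y, as it opens it swings up and then outward to +y
- latch_tip (a point): middle of the steel cross bar at the end of the latch's arm, 70 from the hinge: the bar is 50 long along the box's x, diameter 12; the arm is 20 wide, 8 thick
- oil_filter: white oil filter, upright can of diameter 70, height 72, a bystander; origin: centre of its underside
- bearing: steel bearing ring lying flat, diameter 62, hole 30, height 17, a bystander; origin: centre of its underside
- small_carton: cardboard carton 60 x 45 x 35 already in the other half of the box; stays there
There are look-alikes about, which are no part of the job. What is shaped like the lid but orange or pink is not meant.

How it is judged (in metres and radians):
On the way, in this order (a step that is already met when the one before it is completed fails the run):
1. the piston stands upright in the empty half of the box, let go (x of piston in the frame of bay between -0.035 and 0.035 m and y of piston in the frame of bay between -0.025 and 0.025 m and z of piston in the frame of bay between -0.005 and 0.005 m and angle between piston's own z axis and vertical below 0.12 rad and linear speed of piston below 0.03 m/s and contact force between the fingers and piston below 0.2 N), for 0.2 s.
2. the lid sits flat and fully down on the box and is let go, the latch still up (x of lid in the frame of parts_box between -0.007 and 0.007 m and y of lid in the frame of parts_box between -0.007 and 0.007 m and z of lid in the frame of parts_box between 0.046 and 0.053 m and angle between lid's own z axis and vertical below 0.03 rad and angle between the x axis of lid and the x axis of parts_box, either way round below 0.1 rad and linear speed of lid below 0.03 m/s and contact force between the fingers and lid below 0.2 N), for 0.2 s.
3. the latch is swung fully down on the lid (value of joint latch below 0.08 rad), for 0.2 s.
At the end, for the whole second after the job is handed in: The piston stands upright (within 0.12 rad) on the floor of the half of the box that was empty; the lid is flat on the rim (height -4/+3 mm, within 7 mm of centred, tilt under 0.03 rad, parallel within 0.1 rad); the latch is within 0.08 rad of fully down; piston and lid are let go and at rest (all of step 1 and all of step 2 and value of joint latch below 0.08 rad); the robot touches nothing.
It fails at once if the piston or the lid is dropped (falls free faster than 0.7 m/s) ((linear speed of piston above 0.7 m/s and contact force between the fingers and piston below 0.1 N) or (linear speed of lid above 0.7 m/s and contact force between the fingers and lid below 0.1 N)).
It fails at once if another of the goods is moved by more than 40 mm (distance of any of oil_filter, bearing, small_carton from where it was at the start of the episode above 0.04 m).
It also fails if it takes over 72 s, if anything falls off the work surface, if the arm or the gripper's body presses on something with over 40 N, if the wrist force passes 120 N, or if a joint passes its speed limit or range.

### The arm

A 6-joint arm with a two-finger parallel gripper is mounted at the origin on the work surface. World frame = base frame: x ahead of the robot, y to its left, z up, the work surface at z = 0. Lengths are in m, angles in degrees, forces in N, time in s.
With the tool pointing down it reaches from about 0.35 to 0.875 m from the base axis. Payload 4.2 kg.
Tool frame: the origin (TCP) lies midway between the tips of the shut fingers; the grasp point (between the pads) lies 19 mm behind it; z points along the fingers, y is the line along which they close (so a half turn about z gives the same grasp; the last joint's range is limited). The gripper opens to 87 mm and grips with 3 to 60 N. Pads are 19 mm wide; open, the fingers measure 117 mm over their backs; the gripper's body (75 mm by 190 mm) begins 51 mm behind the grasp point.
Start: joints at [-58.637, 22.042, 0.453, 0, -68.411, -14.817], TCP at [0.178, -0.599, 0.223] pointing down, gripper open.
Joint ranges: [-179.83, 179.83], [-69.29, 118.12], [-61.27, 80.66], [-181.25, 117.63], [-171.15, -9.14], [-177.46, 177.46]. Speed limits (degrees/s): [159.86, 159.86, 180, 180, 180, 180].

### API

Orientations are given as a 3x3 rotation matrix whose columns are the frame's x, y, z axes.
In Python, from station import * gives the robot as it stands.
- The arm moves only by the tool move_arm, never from a script. Its argument "targets" is text: rows parted by semicolons, each of 4 numbers parted by spaces: the shift along the world's x, y, z in units of 25 mm (1.0 is 25 mm), then the turn about the world's z in units of 5 degrees (1.0 is 5 degrees). In form: tx ty tz spin; .... A call has 1 to 10 rows; each row shifts and turns the commanded pose from where the row before left it; what a row does not reach is not made up. A row lasts 1/12 s, in which the tool goes at most 41.7 mm and 7.16 degrees, less where a joint would pass 70% of its speed; a pose out of reach is approached as far as the arm can. A call is refused whole if a number of a shift passes 1 or a number of a turn 1, either way. A call with a gripper value outside its range is refused whole. "gripper" is the finger opening in mm, from 0 to 87, set as the call begins (left out, the last holds). The fingers move at their own pace and stop on an object; the grip force is fixed at half the most. Time passes only in rows, so rows that do not move let the fingers close. It gives the time, the measured TCP pose, the force, the opening and the grip force at its end, in the units of the state.
- sense(): the state, without advancing time (a new reading comes with each control period).
- capture(name): name is "side" or "top"; returns a dict with "image" (384x512x3 uint8, blue, green, red), "fx", "fy", "cx", "cy" (pixels), "D" ([k1, k2, p1, p2, k3] as OpenCV has them; the pictures are not rectified), "world_from_camera" (4x4, takes a point from camera to world coordinates). Camera axes: x right, y up, looking along -z (the intrinsics and any distortion apply to the point x, -y, -z); pixel columns grow to the right and rows downward; lengths in m; the calibration is good to about 2 mm. A picture is of the moment at which its call begins. There is no depth.
- finish_job(): hands the job in; it is judged then, once.
The state is a dict: "time_s": time; "joints": joint angles; "joint_velocities": joint speeds; "effort": joint torques, N m; "tcp_pos": TCP position; "ee_rot": TCP orientation; "wrist_force": force on the tool from outside, world axes, zero at the start; "moment": the same for the moment, N m; "gripper_width": opening from 0.0 (shut) to 1.0 (fully open); "gripper_force": force on a finger pad.
Only numpy, scipy, OpenCV 4.12 (cv2) and the standard library are available. Lean on these libraries where they do the work, as an engineer would, in place of code of your own. Each camera call takes 0.05 s, during which the arm holds its last target. There are 200 camera calls.

## Working session

There is one attempt and no reset: what is moved stays moved. The work goes in short steps, Python scripts to look and compute and a tool call to move; the robot and the scene stay as the last step left them, time stands still between calls to the robot, and variables do not carry over. Pictures are saved under pics/ and viewed, at most 10 in all, crops included, and the job is handed in when it is done.

Besides the shell and the picture viewer there is one more tool, called in YAML: its name, and indented under it one key for each argument. move_arm: Moves the arm, as the interface text tells. Its arguments: {"type":"object","properties":{"targets":{"type":"string"},"gripper":{"type":"number"}},"required":["targets"]}

```bash
mkdir -p pics; python3 - <<'E'
from station import *
import cv2,pickle
for n in("side","top"):
    c=capture(n); cv2.imwrite(f"pics/{n}0.png",cv2.resize(c["image"],(800,600),interpolation=cv2.INTER_CUBIC)); pickle.dump(c,open(n+"0.pkl","wb"))
    print(n,c["fx"],c["fy"],c["cx"],c["cy"],c["D"],c["world_from_camera"])
print(sense())
E
```

```text
side 425.56361913496846 425.56361913496846 257.4910746186802 189.55054996284133 [-0.06264868  0.          0.          0.          0.        ] [[-0.72969621  0.34435802 -0.5907292  -0.25069208]
 [-0.68335905 -0.337263    0.64751376  0.68869633]
 [ 0.02374545  0.87616849  0.4814197   0.67998075]
 [ 0.          0.          0.          1.        ]]
top 437.5578620567915 437.5578620567915 248.908701842197 193.0261960804668 [-0.06684942  0.          0.          0.          0.        ] [[ 0.00256677  0.98117855 -0.19308565  0.20014343]
 [-0.99988453  0.0054102   0.01420043 -0.11945867]
 [ 0.01497779  0.19302691  0.98107914  1.43286791]
 [ 0.          0.          0.          1.        ]]
{'time_s': 0.1, 'joints': array([-5.86381047e+01,  2.20850998e+01,  3.87421180e-01, -2.38752841e-02,
       -6.84129044e+01, -1.48148975e+01]), 'joint_velocities': array([ 0.00778883, -0.06648154,  0.1688577 ,  0.0300624 , -0.06713447,
       -0.0422851 ]), 'effort': array([-3.79471458e-04, -3.91688776e+01,  1.87936610e+01,  4.23191920e+00,
        1.34757132e-02, -7.64615720e-05]), 'tcp_pos': array([ 0.17783488, -0.59859507,  0.22158469]), 'ee_rot': array([[-9.58630162e-01, -2.84653751e-01, -6.73593026e-04],
       [-2.84654523e-01,  9.58628385e-01,  1.84968534e-03],
       [ 1.19205524e-04,  1.96490546e-03, -9.99998062e-01]]), 'wrist_force': array([0.76331584, 0.52901732, 0.79654476]), 'moment': array([-0.01143744, -0.05008897,  0.03859844]), 'gripper_force': 0.0, 'gripper_width': 0.9982621171412047}
```

View pics/side0.png

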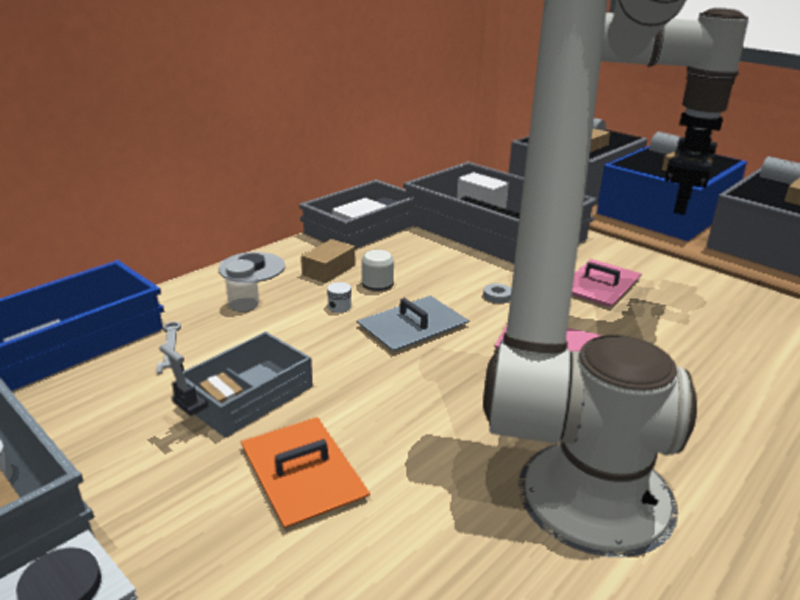

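View pics/top0.png

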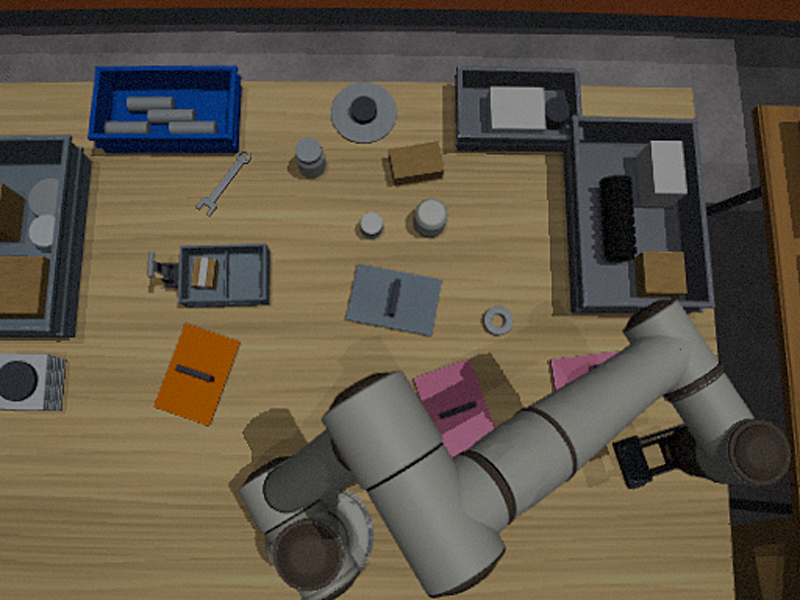

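The top view shows the box at (225,275), with the latch at its left end (so box +y is roughly world +y). The grey lid is at (394,300), the piston at (371,224) and the filter at (430,217). I'll enlarge crops of these next.

```bash
python3 - <<'E'
import cv2,pickle
t=pickle.load(open("top0.pkl","rb"))["image"];s=pickle.load(open("side0.pkl","rb"))["image"]
cv2.imwrite("pics/tc.png",cv2.resize(t[130:220,90:290],None,fx=4,fy=4,interpolation=cv2.INTER_CUBIC))
cv2.imwrite("pics/sc.png",cv2.resize(s[165:280,100:300],None,fx=4,fy=4,interpolation=cv2.INTER_CUBIC))
E
```

```text
(no output)
```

View pics/tc.png

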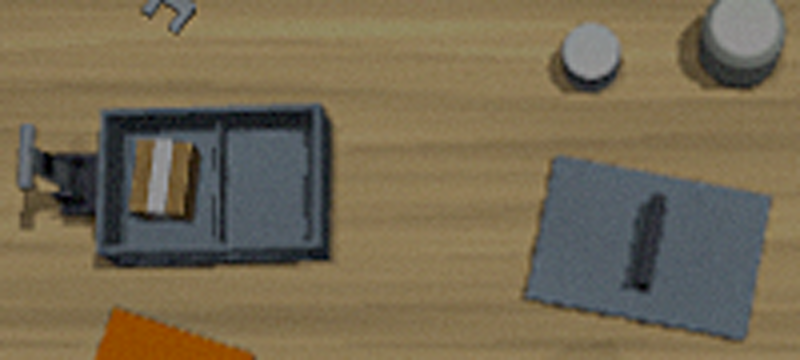

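View pics/sc.png

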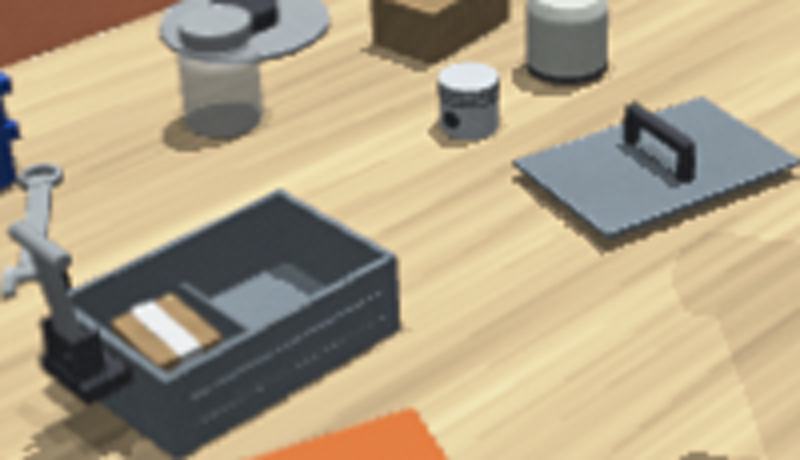

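The crops show these points (crop px):
- **Box rim:** corners in the top view at about (100,110), (324,103), (325,249) and (97,250). In the side view they are at (70,300), (281,193), (397,258) and (170,378).
- **Lid plate:** corners in the top view at (557,156), (771,197), (744,338) and (526,296).
- **Piston:** top face centre at (590,52) in the top view and (469,79) in the side view.
- **Latch bar:** centre at (26,157) in the top view and (40,245) in the side view.

```bash
cat > h.py <<'E'
import cv2,pickle,numpy as np
from scipy.optimize import least_squares
C={n:pickle.load(open(n+"0.pkl","rb")) for n in("top","side")}
OFF={"top":(90,130),"side":(100,165)}
def px(n,u): return (np.array(u,float)+.5)/4-.5+OFF[n]
def proj(n,P):
    c=C[n];T=np.linalg.inv(c["world_from_camera"]);q=(T[:3,:3]@np.atleast_2d(P).T).T+T[:3,3]
    q=q*[1,-1,-1]
    K=np.array([[c["fx"],0,c["cx"]],[0,c["fy"],c["cy"]],[0,0,1]])
    return cv2.projectPoints(q,np.zeros(3),np.zeros(3),K,np.array(c["D"]))[0][:,0]
def fit(obs,x0,yaw=True):  # obs: (cam, local xyz, crop px)
    def f(p):
        a=p[2] if yaw else 0;R=np.array([[np.cos(a),-np.sin(a),0],[np.sin(a),np.cos(a),0],[0,0,1]])
        return np.concatenate([proj(n,R@np.array(l)+[p[0],p[1],0])[0]-px(n,u) for n,l,u in obs])
    r=least_squares(f,x0);return r.x,f(r.x).reshape(-1,2).round(1).tolist()
E
python3 - <<'E'
from h import *
X,Y=.06,.09
b=[("top",(X,Y,.06),(100,110)),("top",(X,-Y,.06),(324,103)),("top",(-X,-Y,.06),(325,249)),("top",(-X,Y,.06),(97,250)),
("side",(X,Y,.06),(70,300)),("side",(X,-Y,.06),(281,193)),("side",(-X,-Y,.06),(397,258)),("side",(-X,Y,.06),(170,378)),("side",(-X,-Y,0),(400,328)),("side",(-X,Y,0),(180,455))]
for s in(b,b[:4],b[4:]):print("box",fit(s,[.5,.1,0]))
X,Y=.062,.092;z=.015
l=[("top",(X,Y,z),(557,156)),("top",(X,-Y,z),(771,197)),("top",(-X,-Y,z),(744,338)),("top",(-X,Y,z),(526,296)),
("top",(.038,0,.048),(657,197)),("top",(-.038,0,.048),(637,290)),
("side",(X,Y,z),(514,162)),("side",(X,-Y,z),(704,98)),("side",(-X,Y,z),(606,236))]
for s in(l,l[:4],l[6:]):print("lid",fit(s,[.5,-.1,-.2]))
p=[("top",(0,0,.046),(590,52)),("side",(0,0,.046),(469,79))]
for s in (p,p[:1],p[1:]): print("pis",fit(s,[.6,-.1],False))
def f(P): return np.r_[proj("top",P)[0]-px("top",(26,157)),proj("side",P)[0]-px("side",(40,245))]
r=least_squares(f,[.5,.2,.13]);print("latchtip",r.x,r.fun)
E
```

```text
box (array([0.5303197 , 0.20394162, 0.03345868]), [[0.8, -0.0], [-0.1, 0.1], [-0.5, -0.2], [0.4, 1.1], [-3.8, -0.9], [0.7, -1.7], [1.1, -1.2], [-0.1, 0.4], [1.3, 0.1], [0.2, 1.1]])
box (array([0.53111968, 0.2044376 , 0.03001895]), [[0.7, -0.4], [-0.2, -0.0], [-0.7, -0.4], [0.2, 0.8]])
box (array([0.52977405, 0.20395809, 0.0350785 ]), [[-3.6, -0.7], [0.7, -1.7], [1.2, -1.1], [0.1, 0.5], [1.4, 0.1], [0.4, 1.2]])
lid (array([ 0.4839155 , -0.14919061, -0.19305696]), [[-0.6, -0.2], [0.0, 0.2], [-0.0, 1.2], [-0.6, 0.7], [0.3, -0.5], [0.8, -1.1], [-0.3, -0.3], [-0.0, -0.3], [0.2, -0.0]])
lid (array([ 0.4855928 , -0.15016183, -0.19131805]), [[-0.4, -0.6], [0.3, -0.3], [0.3, 0.6], [-0.2, 0.3]])
lid (array([ 0.48303059, -0.14852358, -0.19586028]), [[-0.3, -0.1], [0.1, -0.1], [0.1, 0.2]])
pis (array([ 0.64230166, -0.09944074]), [[-0.2, 0.1], [0.1, -0.5]])
pis (array([ 0.64276876, -0.10011926]), [[0.0, 0.0]])
pis (array([ 0.6400535 , -0.09718261]), [[0.0, 0.0]])
latchtip [0.52659829 0.32794121 0.14216146] [ 0.01988419  0.01881205 -0.01911288 -0.00648324]
```

move_arm:
  targets: "0.93 1 0 0.75;0.93 1 0 0.75;0.93 1 0 0.75;0.93 1 0 0.75;0.93 1 0 0.75;0.93 1 0 0.75;0.93 1 0 0.75;0.93 1 0 0.75;0.93 1 0 0.75;0.93 1 0 0.75"
  gripper: 87

```text
time_s: 0.93
tcp_pos: [0.4112, -0.3475, 0.2223]
ee_rot: [[-0.585, -0.811, -0.001], [-0.811, 0.585, 0.0], [-0.0, 0.001, -1.0]]
wrist_force: [0.3, -1.0, 0.0]
gripper_width: 0.997
gripper_force: 0.0
```

move_arm:
  targets: "0.93 1 0 0.75;0.93 1 0 0.75;0.93 1 0 0.75;0.93 1 0 0.75;0.93 1 0 0.75;0.93 1 0 0.75;0.93 1 0 0.75;0.93 1 0 0.75;0.93 1 0 0.75;0.93 1 0 0.75"

```text
time_s: 1.77
tcp_pos: [0.6436, -0.0976, 0.222]
ee_rot: [[0.03, -1.0, -0.001], [-1.0, -0.03, 0.0], [-0.0, 0.001, -1.0]]
wrist_force: [0.7, -0.5, 0.1]
gripper_width: 0.995
gripper_force: 0.0
```

move_arm:
  targets: "0 0 0 0;0 0 0 0;0 0 0 0"

```text
time_s: 2.02
tcp_pos: [0.6424, -0.0991, 0.2217]
ee_rot: [[0.027, -1.0, -0.002], [-1.0, -0.027, -0.0], [-0.0, 0.002, -1.0]]
wrist_force: [-0.6, -1.0, -0.7]
gripper_width: 1.001
gripper_force: 0.0
```

move_arm:
  targets: "0 0 -1 0;0 0 -1 0;0 0 -1 0;0 0 -1 0;0 0 -1 0;0 0 -1 0;0 0 -1 0;0 0 -0.8 0;0 0 -0.5 0;0 0 0 0"

```text
time_s: 2.85
tcp_pos: [0.6402, -0.1002, 0.0122]
ee_rot: [[0.025, -1.0, -0.006], [-1.0, -0.025, -0.0], [-0.0, 0.006, -1.0]]
wrist_force: [-0.5, 0.5, -0.1]
gripper_width: 0.996
gripper_force: 0.0
```

move_arm:
  targets: "0 0 0 0;0 0 0 0;0 0 0 0;0 0 0 0;0 0 0 0;0 0 0 0;0 0 0 0;0 0 0 0;0 0 0 0;0 0 0 0"
  gripper: 30

```text
time_s: 3.68
tcp_pos: [0.6436, -0.099, 0.0155]
ee_rot: [[0.027, -1.0, 0.001], [-1.0, -0.027, -0.0], [0.0, -0.001, -1.0]]
wrist_force: [0.8, 1.1, 2.6]
gripper_width: 0.545
gripper_force: 30.0
```

move_arm:
  targets: "0 0 0.5 0;0 0 1 0;0 0 1 0;0 0 1 0;0 0 1 0;0 0 0.5 0;-0.2 0.4 0 0;-0.4 0.9 0 0;-0.4 1 0 0;-0.4 1 0 0"

```text
time_s: 4.52
tcp_pos: [0.6054, -0.0157, 0.1382]
ee_rot: [[0.025, -1.0, -0.005], [-1.0, -0.025, 0.0], [-0.0, 0.005, -1.0]]
wrist_force: [0.6, 0.1, -3.7]
gripper_width: 0.545
gripper_force: 30.0
```

move_arm:
  targets: "-0.5 1 0 0;-0.5 1 0 0;-0.5 1 0 0;-0.5 1 0 0;-0.5 1 0 0;-0.5 1 0 0;-0.4 0.7 0 0;-0.16 0.38 0 0;0 0 0 0;0 0 0 0"

```text
time_s: 5.35
tcp_pos: [0.518, 0.1605, 0.1393]
ee_rot: [[0.028, -1.0, -0.002], [-1.0, -0.028, -0.001], [0.001, 0.002, -1.0]]
wrist_force: [-0.2, -0.7, -2.4]
gripper_width: 0.543
gripper_force: 30.0
```

```bash
python3 - <<'E'
from station import *
import cv2,pickle
import numpy as np
a=[]
for n,(y,x) in dict(side=(150,100),top=(120,90)).items():
    c=capture(n); pickle.dump(c,open(n+"1.pkl","wb")); a.append(cv2.resize(c["image"][y:y+130,x:x+180],None,fx=4,fy=4,interpolation=cv2.INTER_CUBIC)[:, :])
cv2.imwrite("pics/m1.png",cv2.resize(np.vstack(a),(415,600)))
cv2.imwrite("pics/m1s.png",a[0])
print(sense()["tcp_pos"])
E
```

```text
[0.51877752 0.15967988 0.13952697]
```

View pics/m1s.png

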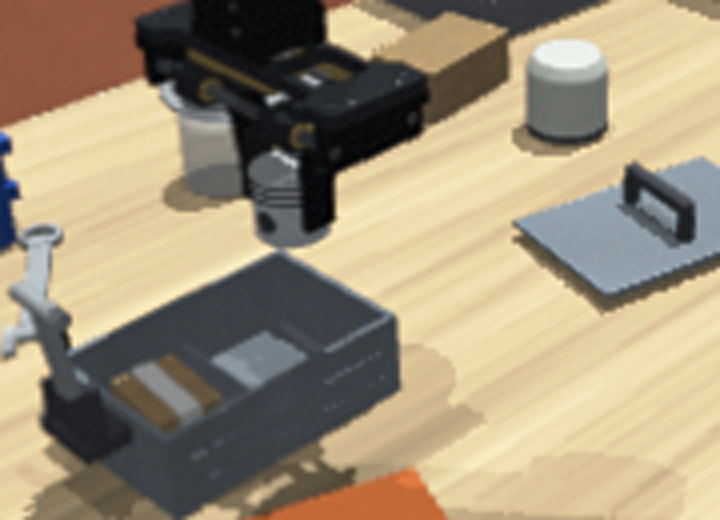

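The piston is held upright above the bay. The x shift overshot by 13 mm, so I'll correct that and then lower.

move_arm:
  targets: "0.54 0.03 0 0;0 0 -1 0;0 0 -1 0;0 0 -1 0;0 0 -0.7 0;0 0 -0.5 0;0 0 -0.3 0;0 0 -0.15 0;0 0 0 0;0 0 0 0"

```text
time_s: 6.28
tcp_pos: [0.5332, 0.1611, 0.0244]
ee_rot: [[0.027, -1.0, 0.001], [-1.0, -0.027, 0.0], [-0.0, -0.001, -1.0]]
wrist_force: [0.2, 0.2, -2.7]
gripper_width: 0.541
gripper_force: 30.0
```

Not touching yet, so I'll lower in small steps.

move_arm:
  targets: "0 0 -0.06 0;0 0 -0.04 0;0 0 0 0;0 0 0 0"

```text
time_s: 6.62
tcp_pos: [0.5326, 0.1613, 0.0217]
ee_rot: [[0.027, -1.0, 0.001], [-1.0, -0.027, 0.0], [-0.0, -0.001, -1.0]]
wrist_force: [-0.6, 0.2, -2.4]
gripper_width: 0.542
gripper_force: 30.0
```

move_arm:
  targets: "0 0 -0.03 0;0 0 -0.03 0;0 0 0 0;0 0 0 0"

```text
time_s: 6.95
tcp_pos: [0.5327, 0.1613, 0.0205]
ee_rot: [[0.027, -1.0, 0.001], [-1.0, -0.027, 0.0], [-0.0, -0.001, -1.0]]
wrist_force: [-2.0, 0.3, 4.5]
gripper_width: 0.549
gripper_force: 30.0
```

move_arm:
  targets: "0 0 0 0;0 0 0 0;0 0 0 0;0 0 0 0;0 0 0 0;0 0 0.4 0;0 0 0.8 0;0 0 1 0;0 0 1 0;0 0 1 0"
  gripper: 64

```text
time_s: 7.78
tcp_pos: [0.5325, 0.161, 0.1266]
ee_rot: [[0.027, -1.0, 0.0], [-1.0, -0.027, 0.0], [-0.0, -0.0, -1.0]]
wrist_force: [0.4, 0.6, 0.7]
gripper_width: 0.736
gripper_force: 0.0
```

move_arm:
  targets: "0 0 1 0;0 0 1 0;0 0 1 0;-0.15 -0.5 0 -1;-0.15 -1 0 -1;-0.15 -1 0 -1;-0.15 -1 0 -1;-0.15 -1 0 -1;-0.15 -1 0 -1;-0.15 -1 0 -1"

```text
time_s: 8.62
tcp_pos: [0.5058, -0.0025, 0.2007]
ee_rot: [[-0.555, -0.832, 0.001], [-0.832, 0.555, 0.0], [-0.001, -0.001, -1.0]]
wrist_force: [-0.0, -0.3, -0.3]
gripper_width: 0.734
gripper_force: 0.0
```

move_arm:
  targets: "-0.15 -1 0 -1;-0.15 -1 0 -1;-0.15 -1 0 -1;-0.15 -1 0 -1;-0.15 -1 0 -1;-0.15 -0.9 0 -1;0 0 0 -1;0 0 0 -1;0 0 0 -1;0 0 0 -1"

```text
time_s: 9.45
tcp_pos: [0.4836, -0.1492, 0.2006]
ee_rot: [[-0.994, -0.109, 0.001], [-0.109, 0.994, -0.0], [-0.001, -0.0, -1.0]]
wrist_force: [0.7, -0.3, 0.4]
gripper_width: 0.73
gripper_force: 0.0
```

move_arm:
  targets: "0 0 0 -1;0 0 0 -1;0 0 0 -1;0 0 0 -0.5;0 0 0 0;0 0 0 0"

```text
time_s: 9.95
tcp_pos: [0.4837, -0.1489, 0.2004]
ee_rot: [[-0.982, 0.189, 0.001], [0.189, 0.982, -0.0], [-0.001, 0.0, -1.0]]
wrist_force: [-0.5, 0.0, 0.9]
gripper_width: 0.733
gripper_force: 0.0
```

```bash
python3 - <<'E'
from station import *
import cv2,pickle
import numpy as np
for n,(y,x) in dict(side=(165,100),top=(130,90)).items():
    c=capture(n); pickle.dump(c,open(n+"2.pkl","wb")); im=cv2.resize(c["image"][y:y+115,x:x+200],None,fx=4,fy=4,interpolation=cv2.INTER_CUBIC)
    cv2.imwrite(f"pics/{n}2.png",im)
print(sense()["tcp_pos"],sense()["ee_rot"])
E
```

```text
[ 0.48376963 -0.14884573  0.20016535] [[-9.81978001e-01  1.88994503e-01  5.33101819e-04]
 [ 1.88994509e-01  9.81978143e-01 -3.98270867e-05]
 [-5.31021435e-04  6.16439937e-05 -9.99999857e-01]]
```

View pics/top2.png

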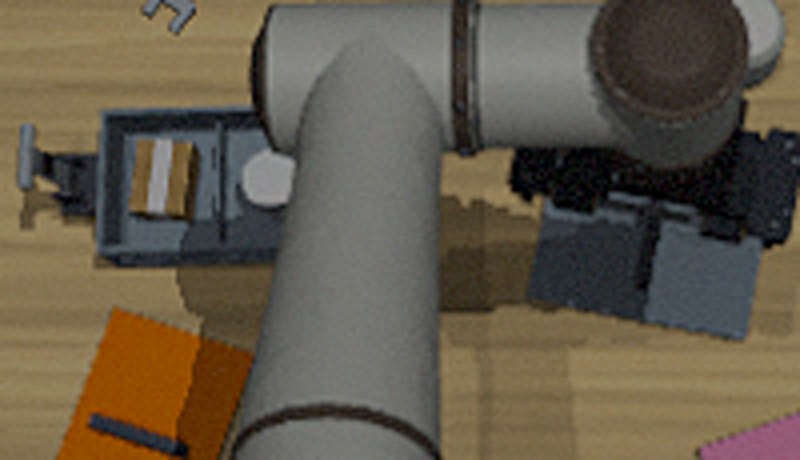

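The top view shows the piston standing in the bay at about (270,180), and the lid undisturbed. Next I'll lower and grip the handle.

move_arm:
  targets: "0 0 -1 0;0 0 -1 0;0 0 -1 0;0 0 -1 0;0 0 -1 0;0 0 -1 0;0 0 -0.6 0;0 0 -0.4 0;0 0 0 0;0 0 0 0"

```text
time_s: 10.88
tcp_pos: [0.4841, -0.1489, 0.025]
ee_rot: [[-0.982, 0.189, -0.0], [0.189, 0.982, -0.0], [0.0, -0.0, -1.0]]
wrist_force: [-0.2, -0.6, -0.3]
gripper_width: 0.734
gripper_force: 0.0
```

move_arm:
  targets: "0 0 0 0;0 0 0 0;0 0 0 0;0 0 0 0;0 0 0 0;0 0 0 0;0 0 0 0;0 0 0 0;0 0 0 0;0 0 0 0"
  gripper: 0

```text
time_s: 11.72
tcp_pos: [0.4837, -0.1489, 0.0248]
ee_rot: [[-0.982, 0.19, -0.0], [0.19, 0.982, -0.0], [0.0, -0.0, -1.0]]
wrist_force: [0.3, -0.4, 0.4]
gripper_width: 0.134
gripper_force: 30.0
```

move_arm:
  targets: "0 0 0 0;0 0 0 0;0 0 0 0;0 0 0 0;0 0 0 0;0 0 0 0;0 0 0 0;0 0 0 0;0 0 0 0;0 0 0 0"

```text
time_s: 12.55
tcp_pos: [0.4837, -0.1489, 0.0248]
ee_rot: [[-0.982, 0.19, -0.0], [0.19, 0.982, -0.0], [0.0, -0.0, -1.0]]
wrist_force: [-0.1, -1.4, 0.4]
gripper_width: 0.132
gripper_force: 30.0
```

move_arm:
  targets: "0 0 0.3 0;0 0 0.7 0;0 0 1 0;0 0 1 0;0 0 1 0;0.1 0.4 0 0.2;0.1 0.7 0 0.2;0.1 0.9 0 0.2;0.1 0.9 0 0.2;0.1 0.9 0 0.2"

```text
time_s: 13.38
tcp_pos: [0.4954, -0.0526, 0.1241]
ee_rot: [[-0.995, 0.104, -0.002], [0.104, 0.995, 0.001], [0.002, 0.0, -1.0]]
wrist_force: [1.1, -0.8, -3.4]
gripper_width: 0.137
gripper_force: 30.0
```

move_arm:
  targets: "0.15 1 0 0.2;0.15 1 0 0.2;0.15 1 0 0.2;0.15 1 0 0.2;0.15 1 0 0.2;0.15 1 0 0.2;0.15 1 0 0.2;0.15 1 0 0.15;0.17 0.9 0 0;0 0.6 0 0"

```text
time_s: 14.22
tcp_pos: [0.5304, 0.186, 0.1239]
ee_rot: [[-0.999, -0.033, -0.001], [-0.033, 0.999, 0.0], [0.001, 0.0, -1.0]]
wrist_force: [0.6, -0.1, -2.2]
gripper_width: 0.132
gripper_force: 30.0
```

move_arm:
  targets: "0 0.5 0 0;0 0.3 0 0;0 0 0 0;0 0 0 0;0 0 0 0;0 0 0 0"

```text
time_s: 14.72
tcp_pos: [0.5303, 0.2026, 0.1248]
ee_rot: [[-1.0, -0.03, -0.0], [-0.03, 1.0, -0.0], [0.0, -0.0, -1.0]]
wrist_force: [0.3, 1.2, -3.2]
gripper_width: 0.128
gripper_force: 30.0
```

```bash
python3 - <<'E'
from station import *
import cv2,pickle
import numpy as np
for n,(y,x) in dict(side=(165,100),top=(130,90)).items():
    c=capture(n); pickle.dump(c,open(n+"3.pkl","wb")); im=cv2.resize(c["image"][y:y+115,x:x+200],None,fx=4,fy=4,interpolation=cv2.INTER_CUBIC)
    cv2.imwrite(f"pics/{n}3.png",im)
s=sense();print(s["tcp_pos"],s["ee_rot"],s["moment"])
E
```

```text
[0.53050028 0.2028458  0.124922  ] [[-9.99543344e-01 -3.02175482e-02 -5.60367083e-05]
 [-3.02175479e-02  9.99543346e-01 -5.63661362e-06]
 [ 5.61814435e-05 -3.94074771e-06 -9.99999998e-01]] [-0.03908359  0.00703422 -0.00203694]
```

View pics/side3.png

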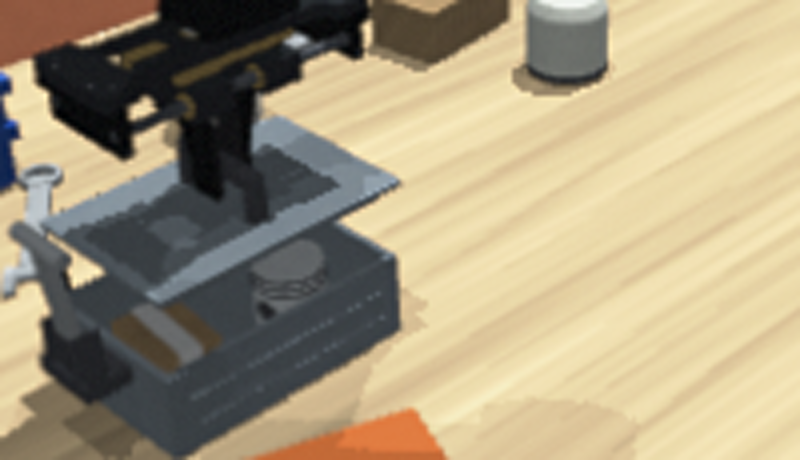

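The lid hangs level over the box, with plate corners at crop px (45,226), (276,117), (399,182) and (155,297). The piston is upright below it.

```bash
python3 - <<'E'
from h import *
X,Y,z=.062,.092,.115
l=[("side",(X,Y,z),(45,226)),("side",(X,-Y,z),(276,117)),("side",(-X,-Y,z),(399,182)),("side",(-X,Y,z),(155,297))]
print(fit(l,[.53,.2,0]))
X,Y=.06,.09
b=[("side",(X,-Y,.06),(281,193)),("side",(-X,-Y,.06),(397,258)),("side",(-X,Y,.06),(170,378)),("side",(-X,-Y,0),(400,328)),("side",(-X,Y,0),(180,455))]
print(fit(b,[.53,.2,0])); 
E
```

```text
(array([0.53122916, 0.20336939, 0.03205171]), [[-1.9, -1.2], [0.5, -0.8], [0.7, -0.5], [0.7, 1.7]])
(array([0.53104694, 0.20541755, 0.03879061]), [[-0.1, -1.7], [0.4, -1.2], [-0.6, 0.6], [0.6, 0.1], [-0.3, 1.3]])
```

View pics/top3.png

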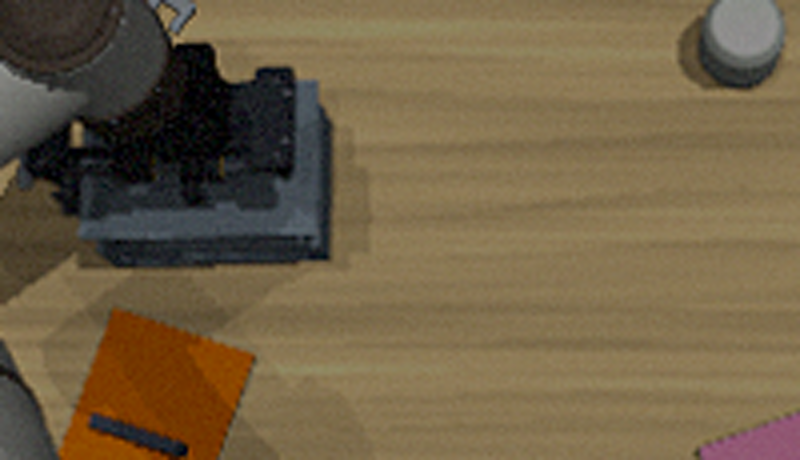

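The lid is aligned to within about 1.5 mm, so I'll nudge y by +1.5 mm and lower it.

move_arm:
  targets: "0.01 0.06 -0.3 0;0 0 -0.4 0;0 0 -0.4 0;0 0 -0.3 0;0 0 -0.2 0;0 0 -0.1 0;0 0 -0.05 0;0 0 0 0;0 0 0 0"

```text
time_s: 15.57
tcp_pos: [0.531, 0.2053, 0.0813]
ee_rot: [[-1.0, -0.031, 0.001], [-0.031, 1.0, 0.0], [-0.001, 0.0, -1.0]]
wrist_force: [-0.2, -0.6, -2.7]
gripper_width: 0.131
gripper_force: 30.0
```

move_arm:
  targets: "0 0 -0.08 0;0 0 -0.06 0;0 0 -0.04 0;0 0 0 0;0 0 0 0;0 0 0 0"

```text
time_s: 16.07
tcp_pos: [0.5308, 0.2052, 0.0766]
ee_rot: [[-1.0, -0.031, 0.0], [-0.031, 1.0, 0.0], [-0.0, 0.0, -1.0]]
wrist_force: [0.2, -0.0, -2.4]
gripper_width: 0.135
gripper_force: 30.0
```

move_arm:
  targets: "0 0 -0.04 0;0 0 -0.03 0;0 0 0 0;0 0 0 0"

```text
time_s: 16.4
tcp_pos: [0.5308, 0.2052, 0.0748]
ee_rot: [[-1.0, -0.031, 0.0], [-0.031, 1.0, 0.0], [-0.0, 0.0, -1.0]]
wrist_force: [0.1, -0.1, -2.5]
gripper_width: 0.133
gripper_force: 30.0
```

move_arm:
  targets: "0 0 -0.03 0;0 0 -0.03 0;0 0 0 0;0 0 0 0"

```text
time_s: 16.73
tcp_pos: [0.5309, 0.2052, 0.0748]
ee_rot: [[-0.999, -0.032, 0.001], [-0.032, 0.999, 0.0], [-0.001, -0.0, -1.0]]
wrist_force: [-4.3, -0.4, 5.8]
gripper_width: 0.136
gripper_force: 30.0
```

Contact came at exactly the fully seated height. Releasing the handle, rising clear and going round behind the latch.

move_arm:
  targets: "0 0 0.03 0;0 0 0 0;0 0 0 0;0 0 0 0;0 0 0 0;0 0 0 0;0 0 0.3 0;0 0 0.7 0;0 0 1 0;0 0 1 0"
  gripper: 45

```text
time_s: 17.57
tcp_pos: [0.5305, 0.2049, 0.1499]
ee_rot: [[-1.0, -0.031, -0.001], [-0.031, 1.0, -0.001], [0.001, -0.001, -1.0]]
wrist_force: [0.5, 0.8, 0.6]
gripper_width: 0.515
gripper_force: 0.0
```

move_arm:
  targets: "0 0 1 0;0 0 1 0;0 0.5 0.3 0;0 1 0 0;0 1 0 0;0 1 0 0;-0.16 1 0 0;0 1 0 0;0 0.7 0 0;0 0.4 0 0"
  gripper: 0

```text
time_s: 18.4
tcp_pos: [0.5263, 0.3725, 0.2059]
ee_rot: [[-0.999, -0.033, -0.0], [-0.033, 0.999, -0.0], [0.0, -0.0, -1.0]]
wrist_force: [0.8, -0.7, -0.8]
gripper_width: 0.011
gripper_force: 0.0
```

move_arm:
  targets: "0 0 0 0;0 0 0 0;0 0 0 0"

```text
time_s: 18.65
tcp_pos: [0.5267, 0.3692, 0.2064]
ee_rot: [[-1.0, -0.031, -0.001], [-0.031, 1.0, -0.001], [0.001, -0.001, -1.0]]
wrist_force: [-0.4, 0.2, 0.5]
gripper_width: 0.004
gripper_force: 0.0
```

```bash
python3 - <<'E'
from station import *
import cv2,pickle
c=capture("side"); pickle.dump(c,open("side4.pkl","wb")); im=cv2.resize(c["image"][135:280,60:260],None,fx=4,fy=4,interpolation=cv2.INTER_CUBIC)
cv2.imwrite("pics/side4.png",im)
s=sense();print(s["tcp_pos"],s["gripper_width"])
E
```

```text
[0.5267806  0.36908405 0.20664926] 0.009762158271267647
```

View pics/side4.png

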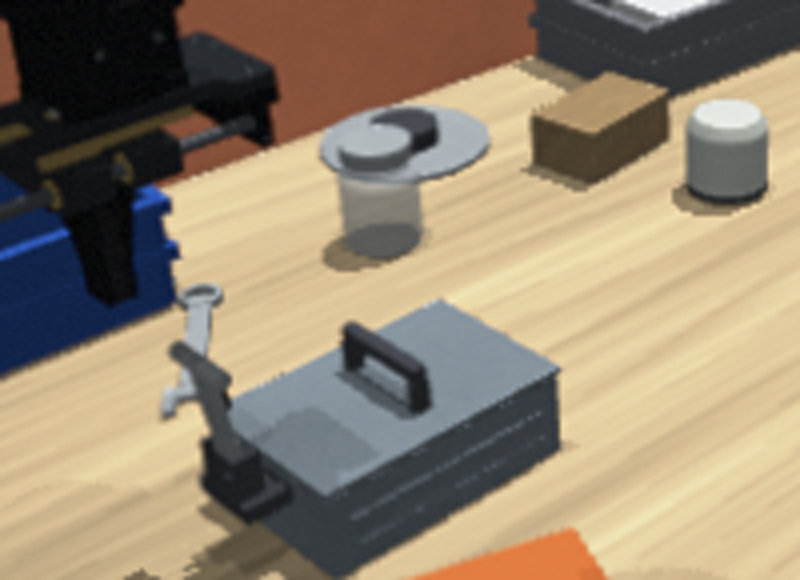

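The lid sits flat and square on the box, and the shut fingertips at (110,295) are behind the latch. Next I'll lower and push inward.

move_arm:
  targets: "0 0 -1 0;0 0 -1 0;0 0 -0.8 0;0 0 -0.45 0;0 0 0 0;0 -0.4 0 0;0 -0.4 0 0;0 -0.4 0 0;0 -0.4 0 0;0 -0.4 0 0"

```text
time_s: 19.53
tcp_pos: [0.5278, 0.32, 0.127]
ee_rot: [[-1.0, -0.031, 0.003], [-0.031, 1.0, 0.003], [-0.004, 0.003, -1.0]]
wrist_force: [0.4, 2.8, -1.0]
gripper_width: 0.005
gripper_force: 1.2
```

move_arm:
  targets: "0 -0.4 0 0;0 -0.4 0 0;0 -0.4 0 0;0 -0.4 0 0;0 -0.3 0 0;0 0 0 0"

```text
time_s: 20.03
tcp_pos: [0.5263, 0.2703, 0.1253]
ee_rot: [[-1.0, -0.03, -0.002], [-0.03, 1.0, -0.002], [0.002, -0.002, -1.0]]
wrist_force: [0.1, -0.0, 0.3]
gripper_width: 0.006
gripper_force: 0.4
```

```bash
python3 - <<'E'
from station import *
import cv2,pickle
c=capture("side"); im=cv2.resize(c["image"][175:275,80:220],None,fx=5,fy=5,interpolation=cv2.INTER_CUBIC)
cv2.imwrite("pics/side5.png",im)
s=sense();print(s["tcp_pos"],s["wrist_force"])
E
```

```text
[0.52644991 0.27095865 0.12528587] [ 0.66027698 -0.85685156  0.39979508]
```

View pics/side5.png

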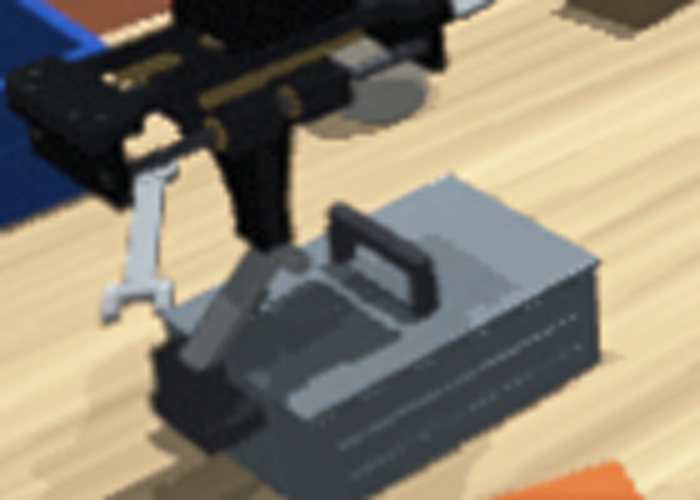

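The latch is now at about 45°, with the fingertips just above its bar at (270,245). I'll lift a little, move over the bar and press down.

move_arm:
  targets: "0 0 0.8 0;0 0 0.2 0;0 -0.9 0 0;0 0 0 0;0 0 -0.5 0;0 0 -0.5 0;0 0 -0.5 0;0 0 -0.5 0;0 0 -0.4 0;0 0 0 0"

```text
time_s: 20.92
tcp_pos: [0.5263, 0.2462, 0.0893]
ee_rot: [[-0.999, -0.032, -0.004], [-0.032, 0.999, -0.009], [0.004, -0.008, -1.0]]
wrist_force: [1.9, -10.5, 5.0]
gripper_width: 0.006
gripper_force: 5.4
```

move_arm:
  targets: "0 0 -0.2 0;0 0 -0.15 0;0 0 -0.08 0;0 0 0 0;0 0 0 0"

```text
time_s: 21.33
tcp_pos: [0.5262, 0.2414, 0.0809]
ee_rot: [[-1.0, -0.031, -0.006], [-0.03, 0.999, -0.015], [0.006, -0.014, -1.0]]
wrist_force: [5.0, -25.6, 12.8]
gripper_width: -0.0
gripper_force: 14.0
```

The sideways force (−25 N in y) shows the fingertip is on the bar's inner side. I'll back off up, shift outward and press again.

move_arm:
  targets: "0 0 0.5 0;0 0 0.7 0;0 0 0 0;0 0.5 0 0;0 0 0 0;0 0 -0.3 0;0 0 -0.3 0;0 0 -0.2 0;0 0 0 0;0 0 0 0"

```text
time_s: 22.17
tcp_pos: [0.5267, 0.2401, 0.0924]
ee_rot: [[-0.999, -0.03, -0.012], [-0.03, 0.999, -0.039], [0.013, -0.038, -0.999]]
wrist_force: [16.1, -62.4, 24.2]
gripper_width: 0.002
gripper_force: 32.0
```

move_arm:
  targets: "0 -0.4 0 0;0 -0.4 0 0;0 -0.1 0.4 0;0 0 0.8 0;0 0 1 0;0 0 1 0;0 0 0.5 0;0 0 0 0;0 0 0 0"

```text
time_s: 22.92
tcp_pos: [0.5268, 0.2418, 0.1827]
ee_rot: [[-0.999, -0.033, 0.002], [-0.033, 0.999, 0.002], [-0.002, 0.002, -1.0]]
wrist_force: [-0.2, -0.3, -1.0]
gripper_width: 0.007
gripper_force: 0.0
```

```bash
python3 - <<'E'
from station import *
import cv2,pickle
import numpy as np
c=capture("side"); pickle.dump(c,open("side6.pkl","wb"));t=capture("top");pickle.dump(t,open("top6.pkl","wb"))
s=sense();print(s["tcp_pos"],s["wrist_force"])
from h import *
# lid / latch changes against the picture with the lid fitted (side4), coarse difference map near the latch
a=pickle.load(open("side4.pkl","rb"))["image"].astype(int);b=c["image"].astype(int)
hin=np.array([.5305,.204,0])
def P(th,r=.07,dx=0):
    y=.112-r*np.cos(th);a=.033
    return np.array([.5305+dx*np.cos(a)-y*np.sin(a),.204+y*np.cos(a)+dx*np.sin(a),.073+r*np.sin(th)])
for th in np.arange(0,1.8,.2):
    line=[]
    for dx in(-.025,-.018,-.012,0,.012,.018,.025):
        u,v=proj("side",P(th,.07,dx)+[0,0,.004])[0].round().astype(int); line.append(int(b[v,u].mean()))
    print(round(th,1),proj("side",P(th))[0].round(1),line)
E
```

```text
[0.52598641 0.24073998 0.18089667] [ 0.74119483  0.63325724 -1.13133583]
0.0 [143.1 236. ] [73, 70, 61, 63, 77, 96, 102]
0.2 [142.  231.5] [60, 78, 86, 91, 76, 75, 75]
0.4 [140.  227.6] [82, 89, 109, 128, 183, 180, 198]
0.6 [137.1 224.5] [142, 141, 144, 205, 200, 200, 197]
0.8 [133.4 222.2] [141, 198, 196, 201, 200, 202, 201]
1.0 [129. 221.] [97, 198, 201, 197, 199, 204, 199]
1.2 [124.1 220.8] [199, 198, 201, 200, 199, 197, 199]
1.4 [118.8 221.8] [202, 198, 206, 202, 197, 200, 190]
1.6 [113.5 223.8] [202, 199, 203, 204, 192, 193, 195]
```

The force directions (z/y about 0.4) mean the latch stands at about 0.4 rad, with the finger wedged inside its bar. I'll now press on the arm itself, outboard of the bar at y ≈ 0.263.

move_arm:
  targets: "0 0.96 0 0;0 0 0 0;0 0 -1 0;0 0 -1 0;0 0 -0.8 0;0 0 -0.4 0;0 0 -0.2 0;0 0 -0.2 0;0 0 -0.2 0;0 0 0 0"

```text
time_s: 23.85
tcp_pos: [0.5271, 0.2643, 0.087]
ee_rot: [[-1.0, -0.031, 0.001], [-0.031, 1.0, 0.0], [-0.001, 0.0, -1.0]]
wrist_force: [0.0, 0.1, -0.1]
gripper_width: 0.008
gripper_force: 0.0
```

move_arm:
  targets: "0 0 -0.12 0;0 0 -0.12 0;0 0 0 0;0 0 0 0"

```text
time_s: 24.18
tcp_pos: [0.5269, 0.2643, 0.0812]
ee_rot: [[-1.0, -0.031, 0.0], [-0.031, 1.0, 0.0], [-0.0, 0.0, -1.0]]
wrist_force: [0.8, 0.1, 0.7]
gripper_width: 0.004
gripper_force: 0.2
```

move_arm:
  targets: "0 0 -0.1 0;0 0 -0.08 0;0 0 -0.06 0;0 0 0 0"

```text
time_s: 24.52
tcp_pos: [0.5271, 0.2641, 0.0772]
ee_rot: [[-0.999, -0.032, 0.001], [-0.032, 0.999, -0.0], [-0.001, -0.0, -1.0]]
wrist_force: [-3.7, -2.6, 12.3]
gripper_width: 0.009
gripper_force: 5.9
```

There is a firm stop at 0.077, which matches the arm lying flat. Raising clear and checking numerically.

move_arm:
  targets: "0 0 0.3 0;0 0 0.7 0;0 0 1 0;0 0 1 0;0 0 1 0;0 0 1 0;0 0 1 0;0 0 1 0;0 0 0 0;0 0 0 0"

```text
time_s: 25.35
tcp_pos: [0.5271, 0.2647, 0.2515]
ee_rot: [[-1.0, -0.031, 0.002], [-0.031, 1.0, 0.003], [-0.002, 0.003, -1.0]]
wrist_force: [-0.7, 0.4, -1.5]
gripper_width: 0.006
gripper_force: 0.0
```

```bash
python3 - <<'E'
from station import *
from h import *
c=capture("side");b=c["image"].astype(int);a=pickle.load(open("side4.pkl","rb"))["image"].astype(int)
s=sense();print(s["tcp_pos"],s["wrist_force"],s["time_s"])
def W(x,y,z,a=.033): return np.array([.5305+x*np.cos(a)-y*np.sin(a),.204+y*np.cos(a)+x*np.sin(a),z])
for n,p in dict(tip=W(0,.042,.073),tipL=W(-.025,.042,.073),tipR=W(.025,.042,.073),hinge=W(0,.112,.073),up20=W(0,.112-.07*np.cos(.2),.073+.07*np.sin(.2)),up40=W(0,.112-.07*np.cos(.4),.073+.07*np.sin(.4))).items(): print(n,proj("side",p)[0].round(1))
g=b.mean(2).astype(int)
print("cols 104..174 step2"); 
for v in range(212,256,2): print(v,*[f"{g[v,u]:3d}" for u in range(104,176,2)])
# lid outline shift between fitted picture and now, at unoccluded near/right corner
w=np.float32
A=a.mean(2)[205:262,185:205].astype(w);B=b.mean(2)[205:262,185:205].astype(w)
print("shift",cv2.phaseCorrelate(A,B))
E
```

```text
[0.52635952 0.26423679 0.24977362] [-0.18439722 -0.6584008  -1.45441737] 25.4
tip [143.1 236. ]
tipL [149.2 240.1]
tipR [137.1 232. ]
hinge [118.4 248.4]
up20 [142.  231.5]
up40 [140.  227.6]
cols 104..174 step2
212 172 114 186 189 157 189 189 187 193 198 199 196 195 195 197 202 202 200 197 198 200 199 197 197 197 196 196 198 202 204 169 159 154 154 155 173
214 194 167 187 190 128 190 195 197 198 196 196 196 199 202 201 199 197 200 200 198 198 198 196 198 197 199 201 205 172 155 155 155 156 155 153 152
216 189 168 189 192 123 198 196 196 195 196 199 203 201 199 197 200 200 196 195 199 198 101  79 138 201 208 174 155 154 158 153 153 155 154 154 154
218 186 197 191 192 150 196 194 197 201 203 200 197 199 201 198 195 196 200 198 198 183  51  60  75  84 137 155 155 155 153 152 153 153 154 154 154
220 196 188 191 190 171 198 201 202 198 198 200 202 199 194 196 200 197 196 197 202 178  41  35  42  62  70  91 142 155 154 154 151 152 152 138 134
222 194 180 191 191 184 204 199 197 201 204 202 195 197 200 196 195 196 202 206 195 140  39  31  32  32  52  68  72 119 151 153 149 132 130 130 131

[... 1738 characters left out ...]
2 132 133 131  95  66  61  64  65  64
248 188 188 192 125  30  34  37  41  68  43  39  71  62  72  90  94  93  92  94  86  71  71  96 132 132 134 134 130 105  68  72  61  62  65  61  71
250 191 192 191 134  32  31  34  39  35  35  35  61  66  89  92  94  93  93  93  73  83 113 135 134 133 131 107  68  59  62  62  63  64  64  78  77
252 188 180 172 128  35  32  32  34  34  35  33  38  56  64  86  95  92  92  89 101 131 133 134 134 120  74  67  64  62  61  62  64  71  75  64  60
254 170 166 172  74  31  32  32  34  35  34  36  32  40  59  65  75 118 129 132 135 135 135 122  77  70  65  62  61  63  63  77  88  65  61  61  63
shift ((0.08499213296504848, 0.08314031217761197), 0.9844812075297038)
```

```bash
python3 -c "
from station import *
print(finish_job())"
```

```text
the job is handed in; nothing more can be done
None
```

I packed the piston, fitted the lid and swung the latch down, then handed the job in at about 25 s. The last measurements showed the lid seated and unmoved and the latch flat, but my first presses on the latch slipped inside its bar (up to about 67 N at the wrist), and no verdict came back.

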